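# Finger check of a roller rail's wheels

## Robot

A 6-joint arm with a two-finger parallel gripper is mounted at the origin on the work surface. World frame = base frame: x ahead of the robot, y to its left, z up, the work surface at z = 0. Lengths are in mm, angles in rad, forces in N, time in s.
With the tool pointing down it reaches from about 350 to 875 mm from the base axis. Payload 4.2 kg.
Tool frame: the origin (TCP) lies at the very end of the fingers, on their centre line; the grasp point (between the pads) lies 19 mm behind it; z points along the fingers, y is the direction in which the jaws open and shut (so a half turn about z gives the same grasp; the last joint's range is limited). The gripper opens to 85 mm and grips with 20 to 120 N. Pads are 22 mm wide; open, the fingers measure 114 mm over their backs; the gripper's body (76 mm by 85 mm) begins 54 mm behind the grasp point. The pads swing forward as they close: fully open they stand 13 mm farther back than shut.
Start: joints at [1.541, 0.385, 0.008, 0, -1.194, -0.259], TCP at [177.969, 599.104, 231.312] pointing down, gripper open.
Joint ranges: [-3.14, 3.14], [-1.21, 2.06], [-1.07, 1.41], [-3.16, 2.05], [-2.99, -0.16], [-3.1, 3.1]. Speed limits (rad/s): [2.79, 2.79, 3.14, 3.14, 3.14, 3.14].

## Interface

Orientations are given as a unit quaternion [x, y, z, w].
In Python, from bench import arm, optics, job gives the robot as it stands.
- The arm moves only by the tool send_rows, never from a script. Its argument "steps" is a list that holds one entry, the list of rows, each a list of 5 numbers: the shift along the tool's x, y, z in cm, then the turn about the tool's z in rad, then the opening, from 0 (shut) to 1 (fully open). A call has 1 to 10 rows; each row shifts and turns the pose as measured when the row begins, along the tool's axes as they then stand; what a row does not reach is not made up. A row lasts 1/12 s, in which the tool goes at most 41.7 mm and 7.16 degrees, less where a joint would pass 70% of its speed; a pose out of reach is approached as far as the arm can. A call with a gripper value outside its range is refused whole. The fingers move at their own pace and stop on an object; the grip force is fixed at half the most. Time passes only in rows, so rows that do not move let the fingers close. It gives the time, the measured TCP pose, the force and the opening at its end, in the units of the state.
- arm.read_state(): the state, without advancing time (a new reading comes with each control period).
- optics.get_image(name): name is "scene" or "top" or "wrist"; returns (picture, depth): 420x560x3 uint8, blue, green, red; 420x560 float32, mm along the optical axis (not along the pixel's ray), 0 where there is no reading.
- optics.get_calibration(name): a dict with "K" (3x3 intrinsics, pixels), "rvec" (rotation vector, rad) and "tvec" (3), from world to camera coordinates, as OpenCV has them; the wrist camera has in their place "hand_eye" (4x4, takes a point from camera to tool coordinates, whose origin is the TCP and whose axes are the flange's). Camera axes: x right, y down, z forward; pixel columns grow to the right and rows downward; lengths in mm; the calibration is good to about 2 mm. The wrist camera is an equidistant fisheye: a pixel r from the principal point sees the ray r / f radians off the axis. A picture is of the moment at which its call begins: read the wrist's pose just before it. get_calibration takes no time and is no camera call.
- job.job_done(): hands the job in, once; it reports no verdict.
The state is a dict: "clock": time; "joints": joint angles; "joint_vel": joint speeds; "joint_efforts": joint torques, N m; "position": TCP position; "ee_rot": TCP orientation; "contact_force": force on the tool from outside, world axes, zero at the start; "wrist_torque": the same for the moment, N m; "gripper_width": finger opening in mm.
Only numpy, scipy, OpenCV 4.12 (cv2) and the standard library are available. Lean on these libraries where they do the work, as an engineer would, in place of code of your own. Each camera call takes 0.05 s, during which the arm holds its last target. There are 200 camera calls.

## Task

Check that the wheels of the newly assembled roller rail run freely: with the fingertips lightly on the wheels, stroke along the row from the open end towards the upright stop, so that each of the five wheels in turn visibly rolls towards the stop, and then lift clear. Press only gently, leave the rail lying in its fixture without gripping or lifting it, and do not disturb the loose parts around it.

Things in the scene. Friction and masses are not known exactly. Their poses are not given: they have to be found in the camera images.
- rail: Roller rail: bare steel U channel 300 mm long, 40 mm wide, walls 30 mm high, with five white wheels standing in one row; about 1.1 kg, lying loose with 1 mm of play between the cheeks of the fixture. Origin: middle of the channel's underside, 12 mm above the table. Its x axis runs along it from the open end to the stop end, z up. It may point in any direction over the table.
- stop_top (a point): Middle of the top edge of the stop, an upright steel tab with a rubber pad across the channel at its +x end: x = +147 mm, z = +60 mm in the rail's frame. The pad's face is at x = +141 mm, 42 mm beyond the rim of the fifth wheel.
- wheel1_top (a point): Point on the first wheel's crown, counted from the open end, with the axle unpressed: x = -115 mm, y = 0, z = +39 mm in the rail's frame (9 mm above the channel walls). Fixed to the rail: it does not turn or sink with the wheel. Axes as the rail's.
- wheel1 (a joint): Turn of the first wheel, rad: 0 at the start, growing as its crown moves towards the stop. White plastic, 28 mm in diameter, 26 mm wide, turns almost freely on an axle across the rail. The axle is sprung: it gives from 4 N on and sinks up to 5 mm straight down, hard down at 10 N. A fingertip drawn along over the crown rolls the wheel with it.
- wheel2_top (a point): Point on the second wheel's crown, counted from the open end, with the axle unpressed: x = -65 mm, y = 0, z = +39 mm in the rail's frame (9 mm above the channel walls). Fixed to the rail: it does not turn or sink with the wheel. Axes as the rail's.
- wheel2 (a joint): Turn of the second wheel, rad: 0 at the start, growing as its crown moves towards the stop. White plastic, 28 mm in diameter, 26 mm wide, turns almost freely on an axle across the rail. The axle is sprung: it gives from 4 N on and sinks up to 5 mm straight down, hard down at 10 N. A fingertip drawn along over the crown rolls the wheel with it.
- wheel3_top (a point): Point on the third wheel's crown, counted from the open end, with the axle unpressed: x = -15 mm, y = 0, z = +39 mm in the rail's frame (9 mm above the channel walls). Fixed to the rail: it does not turn or sink with the wheel. Axes as the rail's.
- wheel3 (a joint): Turn of the third wheel, rad: 0 at the start, growing as its crown moves towards the stop. White plastic, 28 mm in diameter, 26 mm wide, turns almost freely on an axle across the rail. The axle is sprung: it gives from 4 N on and sinks up to 5 mm straight down, hard down at 10 N. A fingertip drawn along over the crown rolls the wheel with it.
- wheel4_top (a point): Point on the fourth wheel's crown, counted from the open end, with the axle unpressed: x = 35 mm, y = 0, z = +39 mm in the rail's frame (9 mm above the channel walls). Fixed to the rail: it does not turn or sink with the wheel. Axes as the rail's.
- wheel4 (a joint): Turn of the fourth wheel, rad: 0 at the start, growing as its crown moves towards the stop. White plastic, 28 mm in diameter, 26 mm wide, turns almost freely on an axle across the rail. The axle is sprung: it gives from 4 N on and sinks up to 5 mm straight down, hard down at 10 N. A fingertip drawn along over the crown rolls the wheel with it.
- wheel5_top (a point): Point on the fifth wheel's crown, counted from the open end, with the axle unpressed: x = 85 mm, y = 0, z = +39 mm in the rail's frame (9 mm above the channel walls). Fixed to the rail: it does not turn or sink with the wheel. Axes as the rail's.
- wheel5 (a joint): Turn of the fifth wheel, rad: 0 at the start, growing as its crown moves towards the stop. White plastic, 28 mm in diameter, 26 mm wide, turns almost freely on an axle across the rail. The axle is sprung: it gives from 4 N on and sinks up to 5 mm straight down, hard down at 10 N. A fingertip drawn along over the crown rolls the wheel with it.
- fixture: The fixture plate under the rail, fixed to the table: aluminium, 360 x 100 x 12 mm, origin at the centre of its underside, on the table; axes as the rail's. The dark cheeks that locate the rail reach 26 mm above the table.
- spare_a: Spare loose wheel (white ring 28 mm in diameter, 26 mm tall, 20 g) standing on end on the table near the rail. Origin: centre of its underside. Leave alone.
- spare_b: A second spare loose wheel, same size, standing on end. Origin: centre of its underside. Leave alone.
- tray: Dark pocketed parts tray 200 x 85 x 18 mm with seven wheels standing in it (34 mm high over all), loose on the table beside the rail. Origin: centre of its underside. Leave alone.
- driver_mid (a point): Origin of a loose screwdriver about 170 mm long with a grey handle, lying on the table beside the rail: the centre of its underside. Leave alone.

How it is judged:
By the outcome, as a careful person would: the job done as asked, in the order asked, and still so for the second after the job is handed in, with the robot touching nothing.
It also fails if it takes over 35 s, if anything falls off the work surface, if the arm or the gripper's body presses on something with over 40 N, if the wrist force passes 120 N, or if a joint passes its speed limit or range.

## Working session

There is one attempt and no reset: what is moved stays moved. The work goes in short steps, Python scripts to look and compute and a tool call to move; the robot and the scene stay as the last step left them, time stands still between calls to the robot, and variables do not carry over. Pictures are saved under pics/ and viewed, about 8 in all and at most 12, crops included, and the job is handed in when it is done.

Besides the shell and the picture viewer there is one more tool, called after "Emit:" as name([rows], argument=value, ...), one row to a line, values as JSON. send_rows: Moves the arm, as the interface text tells. Its arguments: {"type":"object","properties":{"steps":{"type":"array","items":{"type":"array","items":{"type":"array","items":{"type":"number"}}}}},"required":["steps"]}

```bash
mkdir -p pics; python3 - <<'E'
from bench import arm,optics
import cv2,numpy as np
s=arm.read_state();print({k:s[k] for k in('clock','position','ee_rot','contact_force','gripper_width')})
for n in('scene','top'):
    p,d=optics.get_image(n);cv2.imwrite(f'pics/{n}1.png',p);np.save(f'{n}_d.npy',d)
    print(n,optics.get_calibration(n))
print(optics.get_calibration('wrist'))
E
```

```text
{'clock': 0.0, 'position': array([177.81511762, 598.55433373, 230.21959862]), 'ee_rot': array([ 9.89579579e-01, -1.43982832e-01, -1.02293816e-04,  1.09130461e-03]), 'contact_force': array([-0.58391037, -0.66806871,  0.26700659]), 'gripper_width': 85.57874557515116}
scene {'K': array([[527.04734905,   0.        , 280.06468626],
       [  0.        , 527.04734905, 215.63691715],
       [  0.        ,   0.        ,   1.        ]]), 'rvec': array([ 1.24928566,  2.34056634, -0.89734634]), 'tvec': array([ 257.98954921, -321.12393833, 1301.92481701])}
top {'K': array([[497.12990959,   0.        , 283.44501125],
       [  0.        , 497.12990959, 208.38596648],
       [  0.        ,   0.        ,   1.        ]]), 'rvec': array([ 2.21023516, -2.14760106,  0.08817331]), 'tvec': array([ 41.64327462, 579.49450624, 968.58830534])}
{'K': array([[325.1922621 ,   0.        , 274.33032433],
       [  0.        , 325.1922621 , 207.46227358],
       [  0.        ,   0.        ,   1.        ]]), 'hand_eye': array([[-6.14964450e-06, -9.62921439e-01, -2.69781952e-01,
         6.94795869e+01],
       [ 9.99999976e-01, -6.54570805e-05,  2.10838350e-04,
        -9.11510215e-01],
       [-2.20679907e-04, -2.69781945e-01,  9.62921416e-01,
        -1.42676310e+02],
       [ 0.00000000e+00,  0.00000000e+00,  0.00000000e+00,
         1.00000000e+00]])}
```

View pics/top1.png

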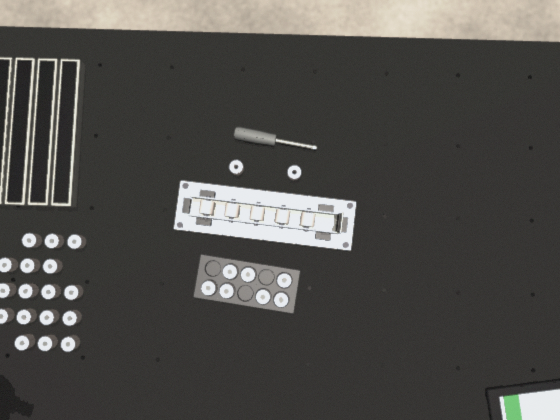

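View pics/scene1.png

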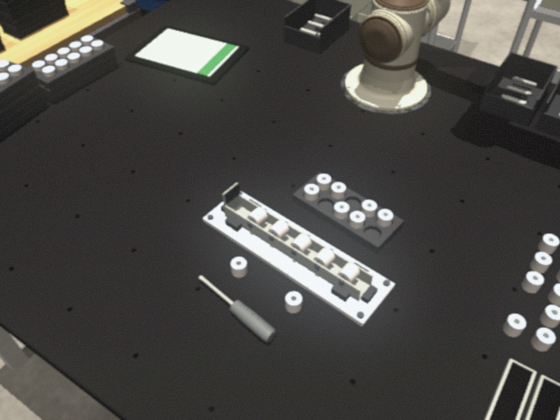

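```bash
cat > h.py <<'E'
import cv2,numpy as np
from bench import arm,optics
def cal(n):
    c=optics.get_calibration(n);return c['K'],cv2.Rodrigues(c['rvec'])[0],c['tvec']
def onplane(n,u,v,z):
    K,R,t=cal(n);d=R.T@np.linalg.inv(K)@[u,v,1];o=-R.T@t
    return o+d*(z-o[2])/d[2]
E
python3 - <<'E'
from h import *
p=cv2.imread('pics/top1.png')
cv2.imwrite('pics/top2.png',cv2.resize(p[170:260,165:365],None,fx=4,fy=4,interpolation=cv2.INTER_CUBIC))
p=cv2.imread('pics/scene1.png')
cv2.imwrite('pics/scene2.png',cv2.resize(p[175:325,195:400],None,fx=3.8,fy=3.8,interpolation=cv2.INTER_CUBIC))
for n in('scene','top'):
    K,R,t=cal(n);print(n,-R.T@t)
    print(cv2.projectPoints(np.array([[178,599,231.],[0,0,0]]),R,t,K,None)[0].ravel())
for u,v in((181,181),(356,201),(351,249),(174,230)):print(onplane('top',u,v,12))
E
```

```text
scene [1066.69136377  401.5501648   752.07341397]
[708.33543626 138.86291192 384.50444056  85.63899546]
top [ 496.94824507   56.15073541 1012.71955001]
[-80.37243826 449.71021915 304.8185063  505.81269557]
[628.77041363 267.66620996  12.        ]
[598.21868616 -87.92970472  12.        ]
[501.18998211 -79.52729075  12.        ]
[529.06205232 277.21756005  12.        ]
```

View pics/top2.png

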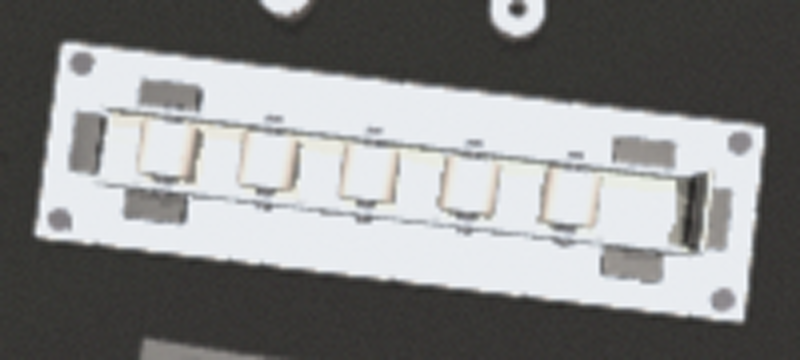

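View pics/scene2.png

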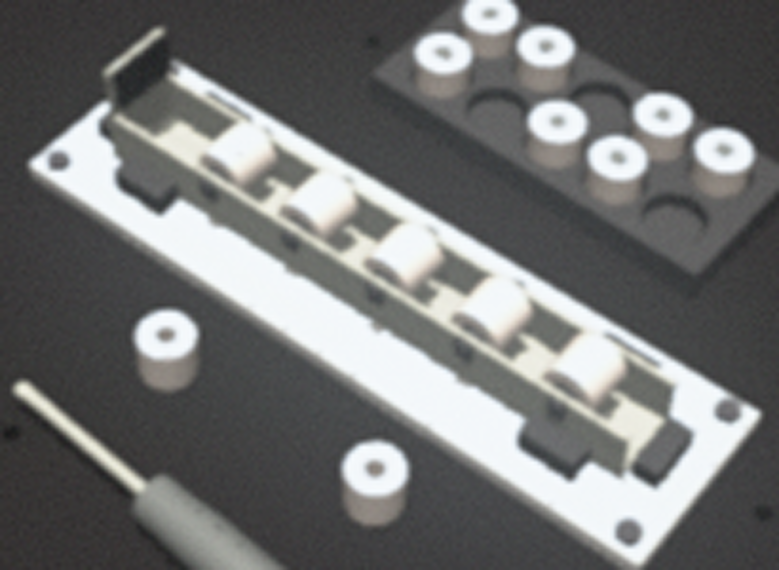

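```bash
cat >> h.py <<'E'
E
python3 - <<'E'
from h import *
from scipy.optimize import least_squares
T=lambda u,v:(165+(u+.5)/4-.5,170+(v+.5)/4-.5)
S=lambda u,v:(195+(u+.5)/3.8-.5,175+(v+.5)/3.8-.5)
c={'a':(-180,50,12),'b':(180,50,12),'c':(180,-50,12),'d':(-180,-50,12)}  # y left of x axis
# x points to -Y world; left of it is +X world
obs=[('top',T(63,42),c['a']),('top',T(765,126),c['b']),('top',T(744,322),c['c']),('top',T(36,237),c['d']),
 ('scene',S(760,413),c['d']),('scene',S(640,568),c['a']),('scene',S(30,168),c['b'])]
C={n:cal(n) for n in('top','scene')}
def pts(p,q):
    a=p[2];return np.array([p[0]+np.cos(a)*q[0]-np.sin(a)*q[1],p[1]+np.sin(a)*q[0]+np.cos(a)*q[1],q[2]+p[3]])
def proj(n,X):
    K,R,t=C[n];y=K@(R@X+t);return y[:2]/y[2]
def res(p,o):return np.concatenate([proj(n,pts(p,q))-uv for n,uv,q in o])
for nm,o in(('all',obs),('top',obs[:4]),('scene',obs[4:])):
    f=least_squares(lambda p:res(np.r_[p,0],o),[565,95,-1.65]);print(nm,f.x,np.degrees(f.x[2]),np.round(f.fun,1))
    if nm=='all':P=f.x
for i,uv in enumerate([(167,148),(270,160),(369,174),(469,185),(571,196)]):
    X=onplane('top',*T(*uv),51);a=P[2];d=X[:2]-P[:2];print('wheel',i+1,X.round(1),'in rail',d@[np.cos(a),np.sin(a)],d@[-np.sin(a),np.cos(a)])
# depth heights
for n in('top','scene'):
    d=np.load(n+'_d.npy');K,R,t=C[n]
    for x,y,z in((-115,0,51),(-65,0,51),(-15,0,51),(35,0,51),(85,0,51),(0,40,12),(0,-40,12)):
        u,v=np.round(proj(n,pts(np.r_[P,0],(x,y,z)))).astype(int)
        m=d[v-1:v+2,u-1:u+2].mean();print(n,x,(R.T@(np.linalg.inv(K)@[u,v,1]*m-t)).round(1),end=' ')
    print()
s=arm.read_state();print(s['position'],[pts(np.r_[P,0],(x,0,51)).round(1) for x in(-145,-115,85,105)])
E
```

```text
all [565.05625309  95.89209064  -1.66135245] -95.1884837567814 [-0.8 -0.3  0.1 -0.3  0.  -0.  -0.8 -0.1  0.5 -0.  -0.2 -0.5 -1.  -1.2]
top [564.69208513  95.1535136   -1.66153086] -95.19870603628442 [-0.4 -0.1  0.5 -0.1  0.4  0.2 -0.4  0. ]
scene [565.74362258  96.68475769  -1.66012879] -95.11837315857458 [ 0.7  0.3  0.1 -0.  -1.  -0.7]
wheel 1 [574.9 207.9  51. ] in rail -112.4370702181305 -0.27637964429815304
wheel 2 [570.5 157.7  51. ] in rail -62.05436871138084 -0.12150637777897007
wheel 3 [565.1 109.5  51. ] in rail -13.526375260901562 -1.1625608923943715
wheel 4 [561.2  60.8  51. ] in rail 35.25402192277953 -0.6982674304217946
wheel 5 [557.3  11.3  51. ] in rail 84.95323482917236 -0.11906531519954294
top -115 [576.2 210.7  50.2] top -65 [571.8 160.1  49.6] top -15 [567.3 111.3  49.8] top 35 [561.   60.6  49.4] top 85 [556.6  11.9  49.1] top 0 [605.3  92.4  11.4] top 0 [526.1 100.   11.1] 
scene -115 [575.9 210.9  50.7] scene -65 [570.  159.8  50.5] scene -15 [565.9 111.4  50.6] scene 35 [561.2  60.5  50.3] scene 85 [557.9  10.6  50.9] scene 0 [606.1  92.8  12.8] scene 0 [545.4 111.3  40.9] 
[177.83429745 598.61919286 230.3506592 ] [array([578.2, 240.3,  51. ]), array([575.5, 210.4,  51. ]), array([557.4,  11.2,  51. ]), array([555.6,  -8.7,  51. ])]
```

Emit:
send_rows([
  [[0, 0, 0, -0.1, 0], [0, 0, 0, -0.098, 0], [2.8, 2.2, 0, 0, 0], [2.8, 2.2, 0, 0, 0], [2.8, 2.2, 0, 0, 0], [2.8, 2.2, 0, 0, 0], [2.8, 2.2, 0, 0, 0], [2.8, 2.2, 0, 0, 0], [2.8, 2.2, 0, 0, 0], [2.8, 2.2, 0, 0, 0]],
])

```text
clock: 0.93
position: [388.8, 400.1, 224.2]
ee_rot: [0.999, -0.034, -0.002, 0.006]
contact_force: [-0.1, 0.6, -0.2]
gripper_width: -0.1
```

```bash
cat > st.py <<'E'
from bench import arm
import numpy as np
from scipy.spatial.transform import Rotation as Ro
s=arm.read_state();p=s['position'];R=Ro.from_quat(s['ee_rot']).as_matrix();a=-1.66135
d=p[:2]-[565.06,95.89];print('t',s['clock'],p.round(1),'rail xy',round(d@[np.cos(a),np.sin(a)],1),round(d@[-np.sin(a),np.cos(a)],1),'yaw y',np.degrees(np.arctan2(R[1,1],R[0,1])).round(2),'z',R[:,2].round(3),'F',s['contact_force'].round(2),'w',s['gripper_width'].round(1))
E
python3 st.py
```

```text
Traceback (most recent call last):
  File "st.py", line 5, in <module>
    d=p[:2]-[565.06,95.89];print('t',s['clock'],p.round(1),'rail xy',round(d@[np.cos(a),np.sin(a)],1),round(d@[-np.sin(a),np.cos(a)],1),'yaw y',np.degrees(np.arctan2(R[1,1],R[0,1])).round(2),'z',R[:,2].round(3),'F',s['contact_force'].round(2),'w',s['gripper_width'].round(1))
                                                                                                                                                                                                                                                       ^^^^^^^^^^^^^^^^^^^^^^^^
AttributeError: 'float' object has no attribute 'round'
```

Emit:
send_rows([
  [[2.8, 2.2, 0, 0, 0], [2.8, 2.2, 0, 0, 0], [2.8, 2.2, 0, 0, 0], [2.8, 2.2, 0, 0, 0], [2.8, 2.2, 0, 0, 0], [2.8, 2.2, 0, 0, 0], [2.0, 1.5, 0, 0, 0], [0, 0, 0, 0, 0], [0, 0, 0, 0, 0]],
])

```text
clock: 1.68
position: [575.7, 224.1, 220.2]
ee_rot: [0.999, -0.038, -0.006, 0.009]
contact_force: [-0.4, 0.6, -1.1]
gripper_width: 0.2
```

```bash
sed -i "s/s\['gripper_width'\].round(1)/s['gripper_width']/" st.py; python3 st.py; python3 st.py
```

```text
t 1.6833 [575.7 224.1 220.2] rail xy -128.7 -1.0 yaw y -94.41 z [-0.012 -0.017 -1.   ] F [-0.44  0.65 -1.08] w 0.22014698257563667
t 1.6833 [575.7 224.1 220.2] rail xy -128.7 -1.0 yaw y -94.41 z [-0.012 -0.017 -1.   ] F [-0.44  0.65 -1.08] w 0.22014698257563667
```

Emit:
send_rows([
  [[0.1, 0.2, 3.5, 0.014, 0], [0.1, 0.1, 3.5, 0, 0], [0.1, 0, 3.5, 0, 0], [0, 0, 3, 0, 0], [0, 0, 1.5, 0, 0], [0, 0, 0, 0, 0], [0, 0, 0, 0, 0]],
])

```text
clock: 2.27
position: [574.0, 223.1, 66.4]
ee_rot: [0.999, -0.043, -0.004, 0.007]
contact_force: [0.7, 0.4, 1.2]
gripper_width: -0.2
```

```bash
python3 st.py; python3 - <<'E'
from h import *
p,d=optics.get_image('scene');cv2.imwrite('pics/s3.png',cv2.resize(p[100:340,180:420],None,fx=2.4,fy=2.4,interpolation=cv2.INTER_CUBIC))
E
```

```text
t 2.2667 [574.  223.1  66.4] rail xy -127.5 -2.6 yaw y -94.95 z [-0.009 -0.014 -1.   ] F [0.7  0.38 1.19] w -0.1537354208980499
```

View pics/s3.png

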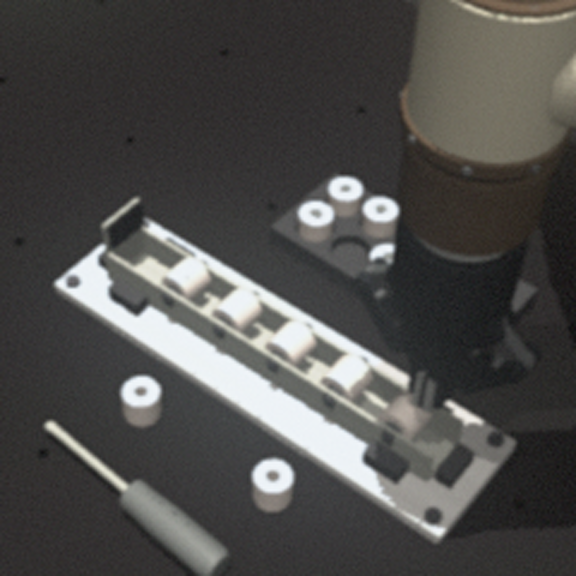

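Emit:
send_rows([
  [[0.25, 0.5, 0.6, 0, 0], [0, 0, 0.5, 0, 0], [0, 0, 0.1, 0, 0], [0, 0, 0, 0, 0]],
])

```text
clock: 2.65
position: [578.2, 220.1, 58.9]
ee_rot: [0.999, -0.042, -0.0, 0.004]
contact_force: [-0.1, -0.2, 0.9]
gripper_width: 0.2
```

```bash
python3 st.py
```

```text
t 2.65 [578.2 220.1  58.9] rail xy -124.9 1.9 yaw y -94.83 z [-0.001 -0.009 -1.   ] F [-0.11 -0.16  0.93] w 0.22184444761805344
```

Emit:
send_rows([
  [[0, 0.1, 0.2, 0, 0], [0, 0, 0.2, 0, 0], [0, 0, 0.1, 0, 0], [0, 0, 0, 0, 0]],
])

```text
clock: 2.98
position: [579.2, 219.4, 55.5]
ee_rot: [0.999, -0.042, 0.001, 0.003]
contact_force: [0.1, -0.4, 0.3]
gripper_width: -0.0
```

Emit:
send_rows([
  [[0, 0, 0.1, 0, 0], [0, 0, 0.1, 0, 0], [0, 0, 0, 0, 0]],
])

```text
clock: 3.23
position: [579.4, 219.4, 53.5]
ee_rot: [0.999, -0.042, 0.001, 0.003]
contact_force: [1.0, 0.2, -1.1]
gripper_width: -0.4
```

Emit:
send_rows([
  [[-0.2, 0, 0.1, 0, 0], [0, 0, 0.1, 0, 0], [0, 0, 0, 0, 0]],
])

```text
clock: 3.48
position: [577.2, 219.5, 51.1]
ee_rot: [0.999, -0.042, 0.001, 0.003]
contact_force: [0.4, -0.3, 0.3]
gripper_width: 0.1
```

Emit:
send_rows([
  [[0, 0, 0.1, 0, 0], [0, 0, 0, 0, 0]],
])

```text
clock: 3.65
position: [577.3, 219.8, 50.2]
ee_rot: [0.999, -0.042, 0.002, 0.003]
contact_force: [-0.6, 0.6, 0.9]
gripper_width: 0.1
```

Emit:
send_rows([
  [[0, 0.1, 0.1, 0, 0], [0, 0, 0, 0, 0]],
])

```text
clock: 3.82
position: [577.5, 219.5, 50.1]
ee_rot: [0.999, -0.042, 0.002, 0.003]
contact_force: [-2.0, 2.3, 1.6]
gripper_width: -0.1
```

Emit:
send_rows([
  [[0, 0.1, 0.0, 0, 0], [0, 0.1, 0, 0, 0]],
])

```text
clock: 3.98
position: [577.4, 217.9, 50.6]
ee_rot: [0.999, -0.042, 0.002, 0.002]
contact_force: [-0.1, 0.7, 2.0]
gripper_width: -0.4
```

Emit:
send_rows([
  [[0, 0.2, 0.1, 0, 0], [0, 0.2, 0.02, 0, 0], [0, 0.2, 0.02, 0, 0], [0, 0.2, 0.02, 0, 0]],
])

```text
clock: 4.32
position: [576.5, 209.1, 50.3]
ee_rot: [0.999, -0.041, 0.002, 0.003]
contact_force: [-2.2, 0.4, 5.0]
gripper_width: 0.1
```

```bash
python3 st.py; python3 - <<'E'
from h import *
p,d=optics.get_image('wrist');cv2.imwrite('pics/w1.png',p)
E
```

```text
t 4.3167 [576.5 209.1  50.3] rail xy -113.8 1.2 yaw y -94.75 z [ 0.005 -0.005 -1.   ] F [-2.24  0.42  5.01] w 0.08199468892643601
```

View pics/w1.png

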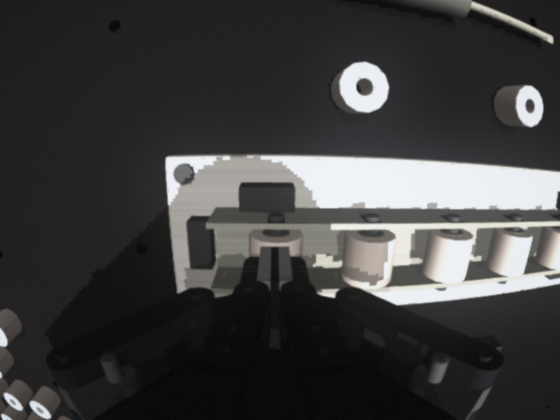

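Emit:
send_rows([
  [[-0.1, 0.2, 0.02, 0, 0], [0, 0.2, 0.02, 0, 0], [0, 0.2, 0.02, 0, 0], [0, 0.2, 0, 0, 0], [0, 0.2, 0, 0, 0], [0, 0.2, 0, 0, 0]],
])

```text
clock: 4.87
position: [575.1, 195.1, 49.7]
ee_rot: [0.999, -0.042, 0.003, 0.002]
contact_force: [-0.5, 0.3, 0.3]
gripper_width: 0.2
```

```bash
python3 st.py
```

```text
t 4.8667 [575.1 195.1  49.7] rail xy -99.7 1.0 yaw y -94.78 z [ 0.006 -0.005 -1.   ] F [-0.52  0.35  0.28] w 0.24029531265844634
```

Emit:
send_rows([
  [[0, 0.3, 0, 0, 0], [0, 0.3, 0, 0, 0], [0, 0.3, 0, 0, 0], [0, 0.3, 0, 0, 0], [0, 0.1, 0, 0, 0]],
])

```text
clock: 5.28
position: [572.6, 179.8, 46.8]
ee_rot: [0.999, -0.042, 0.001, 0.003]
contact_force: [-0.2, 0.6, 0.1]
gripper_width: -0.0
```

Emit:
send_rows([
  [[0, 0.2, 0, 0, 0], [0, 0.2, 0.0, 0, 0], [0, 0.2, 0.02, 0, 0]],
])

```text
clock: 5.53
position: [572.4, 173.9, 46.8]
ee_rot: [0.999, -0.043, 0.002, 0.003]
contact_force: [-2.8, 4.6, 4.1]
gripper_width: -0.1
```

Emit:
send_rows([
  [[0, 0, -0.25, 0, 0], [0, 0.1, -0.05, 0, 0]],
])

```text
clock: 5.7
position: [572.6, 173.1, 50.5]
ee_rot: [0.999, -0.042, 0.002, 0.002]
contact_force: [0.5, -0.4, 0.1]
gripper_width: 0.4
```

Emit:
send_rows([
  [[0, 0.2, 0, 0, 0], [0, 0.2, 0.0, 0, 0]],
])

```text
clock: 5.87
position: [572.2, 168.8, 50.7]
ee_rot: [0.999, -0.042, 0.002, 0.003]
contact_force: [-0.6, -0.7, 0.5]
gripper_width: 0.0
```

Emit:
send_rows([
  [[0, 0, 0.12, 0, 0], [0, 0.2, 0.05, 0, 0]],
])

```text
clock: 6.03
position: [572.2, 166.7, 49.8]
ee_rot: [0.999, -0.042, 0.002, 0.002]
contact_force: [-2.2, 1.7, 5.2]
gripper_width: 0.2
```

Emit:
send_rows([
  [[0, 0.2, 0.03, 0, 0], [0, 0.2, 0.03, 0, 0], [0, 0.2, 0.03, 0, 0]],
])

```text
clock: 6.28
position: [571.5, 160.2, 50.1]
ee_rot: [0.999, -0.042, 0.003, 0.003]
contact_force: [-1.7, 0.4, 3.7]
gripper_width: -0.4
```

Emit:
send_rows([
  [[0, 0.2, 0.03, 0, 0], [0, 0.2, 0.02, 0, 0], [0, 0.2, 0.0, 0, 0], [0, 0.2, 0, 0, 0], [0, 0.2, 0, 0, 0], [0, 0.2, 0, 0, 0]],
])

```text
clock: 6.78
position: [570.2, 146.0, 49.7]
ee_rot: [0.999, -0.042, 0.002, 0.003]
contact_force: [-0.4, -0.1, 0.8]
gripper_width: 0.1
```

Emit:
send_rows([
  [[0, 0.3, -0.05, 0, 0], [0, 0.3, 0, 0, 0], [0, 0.3, 0, 0, 0]],
])

```text
clock: 7.03
position: [569.1, 136.0, 48.5]
ee_rot: [0.999, -0.042, 0.002, 0.003]
contact_force: [0.6, -0.1, 0.0]
gripper_width: -0.3
```

Emit:
send_rows([
  [[0, 0.2, -0.2, 0, 0], [0, 0.3, -0.05, 0, 0], [0, 0.3, -0.03, 0, 0]],
])

```text
clock: 7.28
position: [568.0, 127.0, 50.4]
ee_rot: [0.999, -0.042, 0.001, 0.003]
contact_force: [0.4, -0.7, 0.1]
gripper_width: 0.1
```

Emit:
send_rows([
  [[0, 0.3, 0, 0, 0], [0, 0.2, 0, 0, 0]],
])

```text
clock: 7.45
position: [567.6, 121.3, 50.5]
ee_rot: [0.999, -0.042, 0.001, 0.003]
contact_force: [-0.3, -0.1, -0.4]
gripper_width: 0.3
```

Rail x ≈ -25; the leading edge is just before the crown. Now pressing lightly.

Emit:
send_rows([
  [[0, 0.1, 0.12, 0, 0], [0, 0.2, 0.05, 0, 0]],
])

```text
clock: 7.62
position: [567.6, 118.3, 49.5]
ee_rot: [0.999, -0.042, 0.002, 0.003]
contact_force: [-2.9, 1.4, 4.8]
gripper_width: -0.1
```

Emit:
send_rows([
  [[0, 0.2, 0.03, 0, 0], [0, 0.2, 0.03, 0, 0], [0, 0.2, 0.03, 0, 0]],
])

```text
clock: 7.87
position: [566.9, 112.1, 50.1]
ee_rot: [0.999, -0.042, 0.002, 0.003]
contact_force: [-2.6, 1.0, 4.6]
gripper_width: -0.1
```

Emit:
send_rows([
  [[0, 0.2, 0.03, 0, 0], [0, 0.2, 0.03, 0, 0]],
])

```text
clock: 8.03
position: [566.6, 107.6, 50.0]
ee_rot: [0.999, -0.042, 0.002, 0.003]
contact_force: [-1.6, 0.0, 5.5]
gripper_width: 0.3
```

Emit:
send_rows([
  [[0, 0.2, 0.01, 0, 0], [0, 0.2, 0.0, 0, 0], [0, 0.2, 0, 0, 0], [0, 0.2, 0, 0, 0], [0, 0.2, 0, 0, 0]],
])

```text
clock: 8.45
position: [565.5, 95.9, 49.7]
ee_rot: [0.999, -0.042, 0.002, 0.003]
contact_force: [0.6, -0.1, 0.5]
gripper_width: -0.1
```

Emit:
send_rows([
  [[0, 0.3, -0.05, 0, 0], [0, 0.3, -0.05, 0, 0], [0, 0.3, -0.05, 0, 0]],
])

```text
clock: 8.7
position: [564.7, 86.1, 49.6]
ee_rot: [0.999, -0.042, 0.002, 0.003]
contact_force: [0.5, 0.3, 0.5]
gripper_width: -0.1
```

Emit:
send_rows([
  [[0, 0.3, -0.12, 0, 0], [0, 0.3, -0.03, 0, 0], [0, 0.3, -0.03, 0, 0], [0, 0.3, -0.03, 0, 0]],
])

```text
clock: 9.03
position: [563.5, 72.8, 51.1]
ee_rot: [0.999, -0.042, 0.001, 0.003]
contact_force: [-0.5, 0.7, 0.0]
gripper_width: -0.2
```

Emit:
send_rows([
  [[0, 0.1, 0.05, 0, 0], [0, 0.1, 0.05, 0, 0]],
])

```text
clock: 9.2
position: [563.4, 70.1, 50.3]
ee_rot: [0.999, -0.043, 0.001, 0.003]
contact_force: [-0.3, -0.7, -0.2]
gripper_width: 0.1
```

Emit:
send_rows([
  [[0, 0.1, 0.12, 0, 0], [0, 0.2, 0.05, 0, 0]],
])

```text
clock: 9.37
position: [563.3, 67.4, 49.4]
ee_rot: [0.999, -0.042, 0.002, 0.003]
contact_force: [-2.5, 2.0, 4.7]
gripper_width: 0.0
```

Emit:
send_rows([
  [[0, 0.2, 0.03, 0, 0], [0, 0.2, 0.03, 0, 0], [0, 0.2, 0.03, 0, 0]],
])

```text
clock: 9.62
position: [562.6, 61.2, 50.1]
ee_rot: [0.999, -0.042, 0.002, 0.003]
contact_force: [-2.0, 0.2, 3.5]
gripper_width: 0.0
```

Emit:
send_rows([
  [[0, 0.2, 0.03, 0, 0], [0, 0.2, 0.03, 0, 0]],
])

```text
clock: 9.78
position: [562.3, 56.8, 50.2]
ee_rot: [0.999, -0.041, 0.002, 0.003]
contact_force: [-2.1, 0.9, 4.9]
gripper_width: 0.0
```

Emit:
send_rows([
  [[0, 0.2, 0.01, 0, 0], [0, 0.2, 0.0, 0, 0], [0, 0.2, 0, 0, 0], [0, 0.2, 0, 0, 0], [0, 0.2, 0, 0, 0]],
])

```text
clock: 10.2
position: [561.2, 45.4, 49.7]
ee_rot: [0.999, -0.042, 0.002, 0.003]
contact_force: [0.9, 0.0, 0.5]
gripper_width: 0.3
```

Emit:
send_rows([
  [[0, 0.3, -0.05, 0, 0], [0, 0.3, -0.1, 0, 0], [0, 0.3, -0.05, 0, 0], [0, 0.3, -0.05, 0, 0], [0, 0.3, -0.03, 0, 0], [0, 0.3, -0.03, 0, 0]],
])

```text
clock: 10.7
position: [559.4, 25.6, 51.0]
ee_rot: [0.999, -0.042, 0.001, 0.003]
contact_force: [0.3, -0.2, 0.2]
gripper_width: 0.3
```

Emit:
send_rows([
  [[0, 0.3, 0.0, 0, 0], [0, 0.1, 0.05, 0, 0]],
])

```text
clock: 10.87
position: [559.1, 20.8, 50.7]
ee_rot: [0.999, -0.042, 0.001, 0.003]
contact_force: [-0.6, 0.2, -0.3]
gripper_width: 0.1
```

Emit:
send_rows([
  [[0, 0.1, 0.12, 0, 0], [0, 0.2, 0.05, 0, 0]],
])

```text
clock: 11.03
position: [559.1, 17.7, 49.6]
ee_rot: [0.999, -0.042, 0.002, 0.003]
contact_force: [-2.1, 1.2, 4.6]
gripper_width: -0.1
```

Emit:
send_rows([
  [[0, 0.2, 0.03, 0, 0], [0, 0.2, 0.03, 0, 0]],
])

```text
clock: 11.2
position: [558.6, 13.6, 49.9]
ee_rot: [0.999, -0.042, 0.002, 0.003]
contact_force: [-3.0, 0.5, 5.1]
gripper_width: 0.4
```

Emit:
send_rows([
  [[0, 0.2, 0.03, 0, 0], [0, 0.2, 0.03, 0, 0]],
])

```text
clock: 11.37
position: [558.2, 9.1, 50.0]
ee_rot: [0.999, -0.041, 0.002, 0.003]
contact_force: [-2.1, 0.7, 5.6]
gripper_width: 0.1
```

Emit:
send_rows([
  [[0, 0.2, 0.02, 0, 0], [0, 0.2, 0.01, 0, 0], [0, 0.2, 0, 0, 0], [0, 0.2, -0.03, 0, 0]],
])

```text
clock: 11.7
position: [557.4, 0.0, 50.3]
ee_rot: [0.999, -0.041, 0.002, 0.003]
contact_force: [-1.4, -0.7, 4.4]
gripper_width: 0.3
```

Emit:
send_rows([
  [[0, 0, -1, 0, 0], [0, 0, -2, 0, 0], [0, 0, -3, 0, 0], [0, 0, -3, 0, 0], [0, 0, -3, 0, 0], [0, 0, -2, 0, 0], [0, 0, 0, 0, 0], [0, 0, 0, 0, 0]],
])

```text
clock: 12.37
position: [557.1, 0.1, 195.3]
ee_rot: [0.999, -0.043, 0.001, 0.003]
contact_force: [0.3, -0.2, -0.9]
gripper_width: -0.1
```

```bash
python3 st.py; python3 - <<'E'
from h import *
p,d=optics.get_image('scene');cv2.imwrite('pics/s4.png',cv2.resize(p[100:340,180:420],None,fx=2.4,fy=2.4,interpolation=cv2.INTER_CUBIC))
p,d=optics.get_image('top');cv2.imwrite('pics/t4.png',p)
E
```

```text
t 12.3667 [5.571e+02 1.000e-01 1.953e+02] rail xy 96.1 0.7 yaw y -94.9 z [ 0.002 -0.006 -1.   ] F [ 0.27 -0.23 -0.93] w -0.09018171364604007
```

View pics/s4.png

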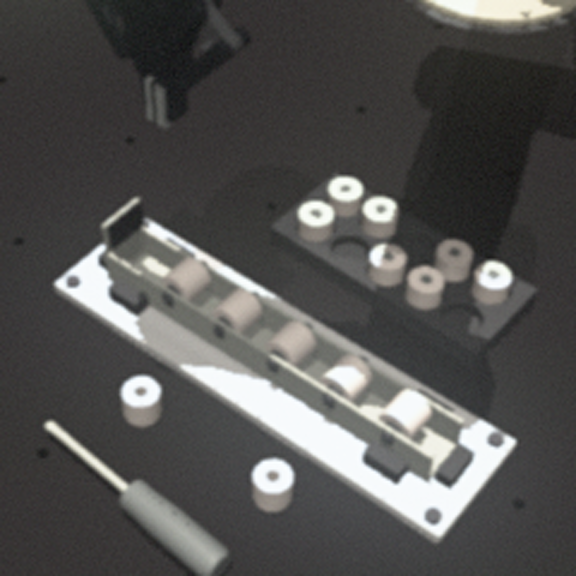

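```bash
python3 -c "
from bench import job;print(job.job_done())"
```

```text
the job is handed in; nothing more can be done
None
```

I stroked the five wheels with the closed fingertips, one after another from the open end to the stop, then lifted clear to 195 mm and handed the job in. It took about 12.4 s of the 35 s.

- **Force:** readings between moves showed about 2–5.6 N vertically on each wheel. The fingertips stayed on each crown for roughly 15–20 mm of travel, which works out to over 1 rad of roll.
- **Low approach at wheel 2:** the tool had sagged about 3 mm in the gap before it, so the fingertip met the rim low, at about 6–7 N. I raised it straight away and then stroked the wheel normally.
- **Last picture (after the lift):** the rail is still in its fixture, and the spare wheels, tray and screwdriver look unmoved. The force is back to zero within noise.
- **Not confirmed:** the wheels carry no marks, so I could not see how far they turned. The rolling is inferred from the contact force and the travel.

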